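Line up castings by height for filing

ROBOT

A 6-joint arm with a two-finger parallel gripper is mounted at the origin on the work surface. World frame = base frame: x ahead of the robot, y to its left, z up, the work surface at z = 0. Lengths are in m, angles in degrees, forces in N, time in s.
With the tool pointing down it reaches from about 0.225 to 0.725 m from the base axis. Payload 3.1 kg.
Tool frame: the origin (TCP) lies at the very end of the fingers, on their centre line; the grasp point (between the pads) lies 19 mm behind it; z points along the fingers, y is the line along which they close (so a half turn about z gives the same grasp; the last joint's range is limited). The gripper opens to 85 mm and grips with 20 to 120 N. Pads are 22 mm wide; open, the fingers measure 114 mm over their backs; the gripper's body (76 mm by 85 mm) begins 54 mm behind the grasp point. The pads swing forward as they close: fully open they stand 13 mm farther back than shut.
Start: joints at [-75.39, 2.75, 5.684, 92.934, 0, 82.678], TCP at [0.196, -0.487, 0.231] pointing down, gripper open.
Joint ranges: [-166.93, 166.93], [-56.73, 111.36], [-69.38, 81.34], [-121.58, 131.49], [-85.45, 84.26], [-180, 180]. Speed limits (degrees/s): [159.86, 159.86, 180, 180, 180, 180].

INTERFACE

Orientations are given as [roll, pitch, yaw] about the fixed x, y, z axes, in that order (R = Rz(yaw) Ry(pitch) Rx(roll)).
In Python, from cell import arm, cams, order gives the robot as it stands.
- The arm moves only by the shell command python3 -m jog 'ROWS' [FORCE]. ROWS is JSON, a list of rows, each a list of 7 numbers: the shift along the tool's x, y, z in cm, then the turn, a rotation vector about the tool's x, y, z in rad, then the opening, from 0 (shut) to 1 (fully open). In form: [[tx, ty, tz, wx, wy, wz, fingers], ...]. A call has exactly 10 rows; each row is the pose to reach, as a shift and turn from the pose commanded when the call began, along the tool's axes at that moment; what a row does not reach only later rows make up. A row lasts 1/10 s, in which the tool goes at most 50 mm and 8.59 degrees, less where a joint would pass 70% of its speed; a pose out of reach is approached as far as the arm can. A call with a gripper value outside its range is refused whole. The fingers move at their own pace and stop on an object; FORCE is the grip in N (left out, the last holds). Time passes only in rows, so rows that repeat a pose let the fingers close, or fill a call up. It gives the time, the measured TCP pose, the force, the opening and the grip force at its end, in the units of the state.
- arm.read_state(): the state, without advancing time (a new reading comes with each control period).
- cams.capture(name): name is "scene" or "side" or "wrist"; returns a dict with "frame" (420x560x3 uint8, blue, green, red), "camera_matrix" (3x3 intrinsics, pixels), "distortion" ([k1, k2, p1, p2, k3] as OpenCV has them; the pictures are not rectified), "xyz" and "orientation" of the camera in the world. Camera axes: x right, y down, z forward; pixel columns grow to the right and rows downward; lengths in m; the calibration is good to about 2 mm. A picture is of the moment at which its call begins. There is no depth.
- order.hand_in(): hands the job in; it is judged then, once.
The state is a dict: "time_s": time; "q": joint angles; "qvel": joint speeds; "joint_efforts": joint torques, N m; "ee_pos": TCP position; "ee_rot": TCP orientation; "contact_force": force on the tool from outside, world axes, zero at the start; "ft_torque": the same for the moment, N m; "width": finger opening in m; "grip_force": force on a finger pad.
Only numpy, scipy, OpenCV 4.12 (cv2) and the standard library are available. Lean on these libraries where they do the work, as an engineer would, in place of code of your own. Each camera call takes 0.05 s, during which the arm holds its last target. There are 200 camera calls.

TASK

Line the four aluminium castings up on the row of black rubber pads, one on each pad and well centred, in order of height: the tallest on the pad next to the blue vice, then each next shorter one along the row, the shortest at the far end. Stand them on their flanges, never let one tip over, let go of them, and leave the tool pot at the other end where it is.

Things in the scene. Friction and masses are not known exactly. Their poses are not given: they have to be found in the camera images.
- casting_a: The shortest of four bare aluminium castings: a round flange 46 mm across and 6 mm thick with a plain upright round post 24 mm in diameter on it, 38 mm tall over all, about 70 g. It starts standing on the bench on its flange. Origin: centre of the underside; z up along the post.
- casting_b: The second shortest of four bare aluminium castings: a round flange 50 mm across and 6 mm thick with a plain upright round post 24 mm in diameter on it, 54 mm tall over all, about 100 g. It starts standing on the bench on its flange. Origin: centre of the underside; z up along the post.
- casting_c: The second tallest of four bare aluminium castings: a round flange 54 mm across and 6 mm thick with a plain upright round post 24 mm in diameter on it, 70 mm tall over all, about 140 g. It starts standing on the bench on its flange. Origin: centre of the underside; z up along the post.
- casting_d: The tallest of four bare aluminium castings: a round flange 58 mm across and 6 mm thick with a plain upright round post 24 mm in diameter on it, 86 mm tall over all, about 180 g. It starts standing on the bench on its flange. Origin: centre of the underside; z up along the post.
- pad_a: One of four alike black rubber pads, fixed on a wooden board and in a row about 90 mm apart: a disc 74 mm across, 4 mm thick. Which letter lies where in the row changes. Origin: centre of its underside, on the board's top 12 mm above the bench; the pad's top is 16 mm above the bench. Its x axis points across the row, its y axis along the row.
- pad_b: One of four alike black rubber pads, fixed on a wooden board and in a row about 90 mm apart: a disc 74 mm across, 4 mm thick. Which letter lies where in the row changes. Origin: centre of its underside, on the board's top 12 mm above the bench; the pad's top is 16 mm above the bench. Its x axis points across the row, its y axis along the row.
- pad_c: One of four alike black rubber pads, fixed on a wooden board and in a row about 90 mm apart: a disc 74 mm across, 4 mm thick. Which letter lies where in the row changes. Origin: centre of its underside, on the board's top 12 mm above the bench; the pad's top is 16 mm above the bench. Its x axis points across the row, its y axis along the row.
- pad_d: One of four alike black rubber pads, fixed on a wooden board and in a row about 90 mm apart: a disc 74 mm across, 4 mm thick. Which letter lies where in the row changes. Origin: centre of its underside, on the board's top 12 mm above the bench; the pad's top is 16 mm above the bench. Its x axis points across the row, its y axis along the row.
- vice: The blue machine vice on a wooden base (140 mm across the row x 110 mm along it, 75 mm high over all; its screw handle on the side away from the robot), fixed to the bench beyond one end of the row of pads, either end; its centre is about 150 mm from the centre of the nearest pad. Origin: centre of the base's underside. It marks where the order begins.
- pot: Bystander: loose grey tool pot, 72 mm across, 95 mm high, with handles standing up to 155 mm, beyond the other end of the row, its centre about 150 mm from the centre of the nearest pad. Origin: centre of its underside. Do not disturb it.
Things that resemble listed ones, but are neither listed nor needed, are in the scene too. What is shaped like the casting_a but orange or pink is not meant.

How it is judged (in metres and radians):
At the end, for the whole second after the job is handed in: Each casting stands upright (within 0.08 rad) and at rest on a pad, its centre within 12 mm of the pad's centre; counted from the vice the row runs tallest, second tallest, second shortest, shortest; the pot is within 20 mm of where it began ((horizontal distance between casting_d and pad_a below 0.012 m or horizontal distance between casting_d and pad_b below 0.012 m or horizontal distance between casting_d and pad_c below 0.012 m or horizontal distance between casting_d and pad_d below 0.012 m) and horizontal distance between casting_d and vice between 0.11 and 0.19 m and height (world z) of casting_d between 0.012 and 0.02 m and angle between each of casting_d, casting_c, casting_b, casting_a's own z axis and vertical below 0.08 rad and linear speed of each of casting_d, casting_c, casting_b, casting_a below 0.01 m/s and angular speed of each of casting_d, casting_c, casting_b, casting_a below 0.1 rad/s and (horizontal distance between casting_c and pad_a below 0.012 m or horizontal distance between casting_c and pad_b below 0.012 m or horizontal distance between casting_c and pad_c below 0.012 m or horizontal distance between casting_c and pad_d below 0.012 m) and horizontal distance between casting_c and vice between 0.2 and 0.28 m and height (world z) of casting_c between 0.012 and 0.02 m and (horizontal distance between casting_b and pad_a below 0.012 m or horizontal distance between casting_b and pad_b below 0.012 m or horizontal distance between casting_b and pad_c below 0.012 m or horizontal distance between casting_b and pad_d below 0.012 m) and horizontal distance between casting_b and vice between 0.29 and 0.37 m and height (world z) of casting_b between 0.012 and 0.02 m and (horizontal distance between casting_a and pad_a below 0.012 m or horizontal distance between casting_a and pad_b below 0.012 m or horizontal distance between casting_a and pad_c below 0.012 m or horizontal distance between casting_a and pad_d below 0.012 m) and horizontal distance between casting_a and vice between 0.38 and 0.46 m and height (world z) of casting_a between 0.012 and 0.02 m and distance of pot from where it was at the start of the episode below 0.02 m); the robot touches nothing.
It fails at once if a casting is tipped over (more than 0.6 rad) (angle between any of casting_a, casting_b, casting_c, casting_d's own z axis and vertical above 0.6 rad).
It fails at once if the tool pot is pushed more than 30 mm from its place (distance of pot from where it was at the start of the episode above 0.03 m).
It also fails if it takes over 104 s, if anything falls off the work surface, if the arm or the gripper's body presses on something with over 40 N, if the wrist force passes 120 N, or if a joint passes its speed limit or range.

## Working session

There is one attempt and no reset: what is moved stays moved. The work goes in short steps, Python scripts to look and compute and a shell command to move; the robot and the scene stay as the last step left them, time stands still between calls to the robot, and variables do not carry over. Pictures are saved under pics/ and viewed, at most 14 in all, crops included, and the job is handed in when it is done.

```bash
mkdir -p pics; ls
cat > h.py <<'E'
import numpy as np, cv2, json
from scipy.spatial.transform import Rotation as R
def rot(o):
    o=np.array(o,float)
    if o.shape==(3,3): return o
    return R.from_euler('xyz',o,degrees=True).as_matrix()
def ray(c,uv,z):
    p=cv2.undistortPoints(np.array(uv,float).reshape(-1,1,2),np.array(c["camera_matrix"]),np.array(c["distortion"])).reshape(-1,2)
    d=np.c_[p,np.ones(len(p))]@rot(c["orientation"]).T
    o=np.array(c["xyz"]); return o+d*((z-o[2])/d[:,2])[:,None]
def proj(c,P):
    M=rot(c["orientation"]).T; r=cv2.Rodrigues(M)[0]; t=-M@np.array(c["xyz"])
    return cv2.projectPoints(np.array(P,float).reshape(-1,1,3),r,t,np.array(c["camera_matrix"]),np.array(c["distortion"]))[0].reshape(-1,2)
E
python3 - <<'E'
from cell import arm,cams
import cv2
for n in("scene","side"):
    c=cams.capture(n); cv2.imwrite(f"pics/{n}0.png",c["frame"]); print(n,c["xyz"],c["orientation"],c["camera_matrix"])
print(arm.read_state())
E
```

```text
pics
scene [1.12749065 0.21602026 0.79782273] [-137.82784056   -0.46102457  108.04404692] [[390.63562468   0.         280.4428526 ]
 [  0.         390.63562468 206.12591508]
 [  0.           0.           1.        ]]
side [0.00732253 0.61831495 0.70775055] [-131.4294927     1.19957769 -139.94301852] [[387.36156377   0.         283.6057778 ]
 [  0.         387.36156377 212.60376289]
 [  0.           0.           1.        ]]
{'time_s': 0.1, 'q': array([-7.53908954e+01,  2.78964493e+00,  5.60007609e+00,  9.29337319e+01,
        6.85781665e-04,  8.26781918e+01]), 'qvel': array([-0.1320042 , -0.110481  ,  0.29147233,  0.0559014 , -0.00935276,
       -0.09236705]), 'joint_efforts': array([ 1.54536800e-03, -3.39851081e+01,  3.20935178e+01,  1.58198050e-02,
       -1.96930141e-04,  8.02714908e-06]), 'ee_pos': array([ 0.19593699, -0.48646768,  0.23022069]), 'ee_rot': array([-1.79877792e+02, -1.63938835e-02,  2.19308946e+01]), 'contact_force': array([ 0.49350317, -0.4172683 , -0.20666544]), 'ft_torque': array([-0.04979196, -0.00254587,  0.04883992]), 'grip_force': 0.0, 'width': 0.08510309179397887}
```

View pics/scene0.png

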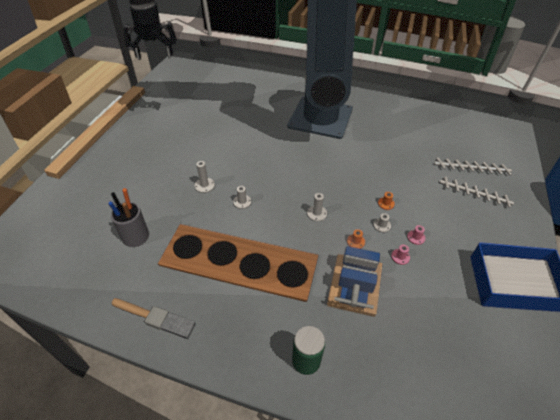

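View pics/side0.png

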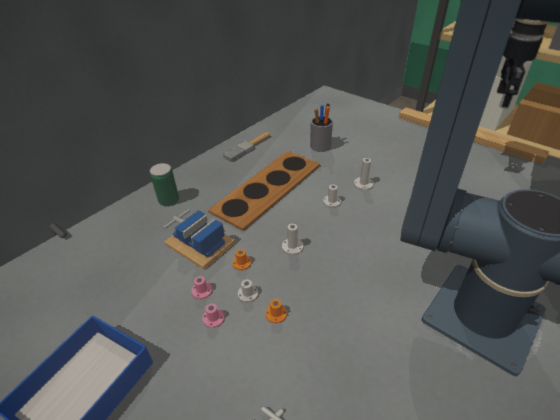

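Scene picture: bare castings are at about (203,178), (242,196), (317,207) and (383,221). Orange lookalikes sit at (388,200) and (356,238), pink ones at (418,233) and (402,254). The pads are at (187,246), (222,253), (255,266) and (292,273), the vice at (357,278) and the pot at (128,222). Tallest goes on the pad by the vice. The side view agrees.

```bash
cat > m.py <<'E'
from cell import cams
from h import *
def blobs(mask,lo,hi):
    n,l,s,ce=cv2.connectedComponentsWithStats(mask.astype(np.uint8))
    return [(l==i,s[i],ce[i]) for i in range(1,n) if lo<s[i][4]<hi]
res={}
rois={"scene":(150,430,140,240),"side":(225,385,145,310)}
for n in rois:
    c=cams.capture(n); f=c["frame"]; hsv=cv2.cvtColor(f,cv2.COLOR_BGR2HSV)
    x0,x1,y0,y1=rois[n]; 
    W=(hsv[...,2]>118)&(hsv[...,1]<60); m=np.zeros_like(W); m[y0:y1,x0:x1]=W[y0:y1,x0:x1]
    print(n)
    for b,s,ce in blobs(m,60,1500):
        ys,xs=np.nonzero(b); L=xs.min();Rr=xs.max()
        yl=ys[xs<=L+1].mean(); yr=ys[xs>=Rr-1].mean()
        uv=[(L+Rr)/2,(yl+yr)/2]
        P=ray(c,[uv],.006)[0]; e=ray(c,[[L,yl],[Rr+1,yr]],.006); w=np.linalg.norm(e[0]-e[1])
        # height: top edge pixel vs. far edge of post top
        d=P[:2]-np.array(c["xyz"])[:2]; d/=np.linalg.norm(d); zs=np.arange(.02,.12,.001)
        q=proj(c,[[*(P[:2]+.012*d),z] for z in zs]); h=zs[np.argmin(abs(q[:,1]-ys.min()))]
        print("cast",np.round(uv,1),s[:5],P.round(4),"flange",w.round(4),"h",h.round(3))
    D=(hsv[...,2]<45); k=np.zeros_like(D)
    if n=="scene": k[225:300,160:320]=D[225:300,160:320]
    else: k[150:225,210:325]=D[150:225,210:325]
    for b,s,ce in blobs(k,200,1500):
        cn=max(cv2.findContours(b.astype(np.uint8),0,1)[0],key=cv2.contourArea); e=cv2.fitEllipse(cn)
        P=ray(c,[e[0]],.016)[0]; pts=ray(c,cn.reshape(-1,2),.016)[:,:2]; 
        print("pad",np.round(e[0],1),P.round(4),"diam",2*np.linalg.norm(pts-pts.mean(0),axis=1).mean().round(4))
    big=cv2.resize(f[140:310,150:430],None,fx=2.8,fy=2.8,interpolation=2); cv2.imwrite(f"pics/{n}_crop.png",big)
E
python3 m.py
```

```text
scene
cast [350.  147.2] [ 319  140   63   38 1086] [0.1312 0.1321 0.006 ] flange 0.2031 h 0.026
cast [380.5 145.8] [372 140  18  12  62] [0.0912 0.2248 0.006 ] flange 0.0621 h 0.021
cast [407.5 143. ] [386 140  44  16 271] [0.0466 0.3081 0.006 ] flange 0.1458 h 0.02
cast [317.5 191.9] [311 185  14  15  80] [0.3587 0.0827 0.006 ] flange 0.0481 h 0.022
cast [316.5 213.2] [307 206  20  17 161] [0.4372 0.1001 0.006 ] flange 0.0544 h 0.022
pad [187.1 246.5] [ 0.6539 -0.175   0.016 ] diam 0.066
pad [221.8 252.9] [ 0.6439 -0.0854  0.016 ] diam 0.0666
pad [254.4 265.6] [0.6532 0.003  0.016 ] diam 0.067
pad [292.  273.7] [0.6465 0.0943 0.016 ] diam 0.0668
side
cast [274.5 173.8] [235 145  80  44 746] [ 0.6692 -0.1023  0.006 ] flange 0.2818 h 0.101
```

View pics/scene_crop.png

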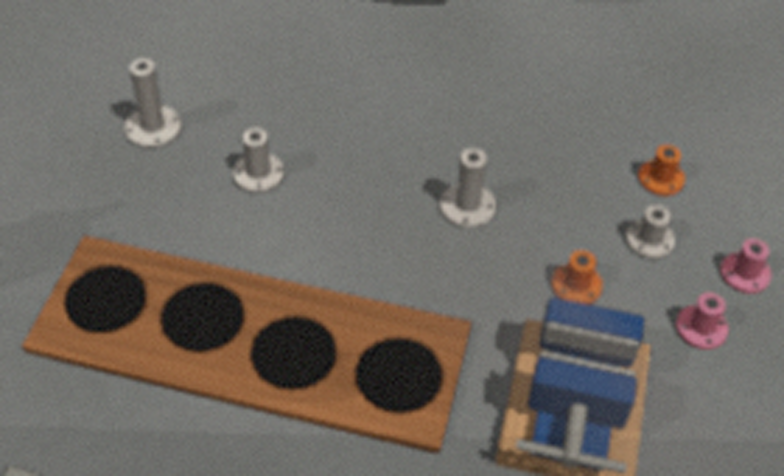

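Crop shows castings d at (204,185), b (242,201), c (317,213) and a (382,225) as full-frame flange centres. a is the only bare metal one among the coloured lookalikes at (388,200), (356,238), (418,233) and (402,254). The casting mask was too strict, so I'll use a per-casting Otsu threshold.

```bash
cat > m2.py <<'E'
from cell import cams
from h import *
C={"scene":dict(d=(204,185),b=(242,201),c=(317,213),a=(382.5,225)),"side":dict(d=(364,183),b=(332,201),c=(292,245),a=(247,294))}
H=dict(a=.038,b=.054,c=.070,d=.086)
for n in C:
    c=cams.capture(n); g=cv2.GaussianBlur(cv2.cvtColor(c["frame"],cv2.COLOR_BGR2GRAY),(3,3),0)
    for k,(u,v) in C[n].items():
        u,v=int(u),int(v); r=g[v-11:v+11,u-15:u+16]
        t,m=cv2.threshold(r,0,1,cv2.THRESH_OTSU); 
        N,l,s,ce=cv2.connectedComponentsWithStats(m); i=1+np.argmax(s[1:,4]); b=l==i
        ys,xs=np.nonzero(b); L,Rr=xs.min(),xs.max()
        uv=np.array([(L+Rr)/2+u-15, (ys[xs<=L+1].mean()+ys[xs>=Rr-1].mean())/2+v-11])
        P=ray(c,[uv],.006)[0]; e=ray(c,[uv-[(Rr-L+1)/2,0],uv+[(Rr-L+1)/2,0]],.006)
        top=proj(c,[[P[0],P[1],H[k]]])[0]
        print(n,k,t,uv.round(1),P.round(4),"flange",np.linalg.norm(e[0]-e[1]).round(4),"expected top px",top.round(1),((top-[150,140])*2.8).round(0))
    if n=="scene":
        P=ray(c,[[357,290],[131,240]],.0)[:,:2]; print(P.round(3))
E
python3 m2.py
```

```text
scene d 138.0 [204.  184.7] [ 0.434  -0.2352  0.006 ] flange 0.0552 expected top px [200.1 163.9] [140.  67.]
scene b 137.0 [242. 202.] [ 0.4624 -0.1056  0.006 ] flange 0.047 expected top px [240.8 189.8] [254. 139.]
scene c 131.0 [317.  213.4] [0.4374 0.1015 0.006 ] flange 0.0514 expected top px [318.9 197. ] [473. 160.]
scene a 129.0 [383.  225.8] [0.4243 0.2787 0.006 ] flange 0.0457 expected top px [385.5 217.9] [659. 218.]
[[ 0.632  0.249]
 [ 0.673 -0.332]]
side d 135.0 [363.  183.1] [ 0.4314 -0.2306  0.006 ] flange 0.0562 expected top px [366.2 160.5] [605.  57.]
side b 134.0 [331.  201.2] [ 0.4574 -0.102   0.006 ] flange 0.0478 expected top px [332.1 187.7] [510. 133.]
side c 133.0 [291.5 245.7] [0.4347 0.1022 0.006 ] flange 0.0549 expected top px [291.3 227.1] [396. 244.]
side a 131.0 [244.5 288.3] [0.4335 0.2709 0.006 ] flange 0.0361 expected top px [243.2 279.3] [261. 390.]
```

```bash
python3 -m jog '[[3.15,-1.5,0.3,0,0,-0.12,0.6],[6.3,-2.9,0.6,0,0,-0.24,0.6],[10,-4.7,1,0,0,-0.37,0.6],[14,-6.5,1.4,0,0,-0.5,0.6],[18,-8.4,1.8,0,0,-0.64,0.6],[22,-10.2,2.1,0,0,-0.78,0.6],[26,-12.1,2.5,0,0,-0.92,0.6],[29.5,-13.7,2.8,0,0,-1.06,0.6],[31.45,-14.65,3,0,0,-1.188,0.6],[31.45,-14.65,3,0,0,-1.188,0.6]]' 40
python3 - <<'E'
from cell import cams,arm
import cv2
from h import *
c=cams.capture("wrist"); cv2.imwrite("pics/w1.png",c["frame"]); print(c["xyz"],c["orientation"],arm.read_state()["ee_pos"],arm.read_state()["width"])
print(proj(c,[[.433,-.233,.086],[.433,-.233,.006],[.46,-.104,.054]]))
E
```

```text
time_s: 1.3
ee_pos: [0.4344, -0.2313, 0.2008]
ee_rot: [-180.0, -0.1, 90.3]
contact_force: [-0.7, -0.6, -0.9]
width: 0.0512
grip_force: 0.0
[ 0.43461758 -0.16285857  0.34357181] [ 1.64230300e+02 -1.26981656e-02  3.10280086e-01] [ 0.43350187 -0.23260692  0.20102042] 0.05121035705260859
[[276.29779773 199.60725147]
 [276.85349172 179.28359624]
 [311.39476227  31.12733315]]
```

View pics/w1.png

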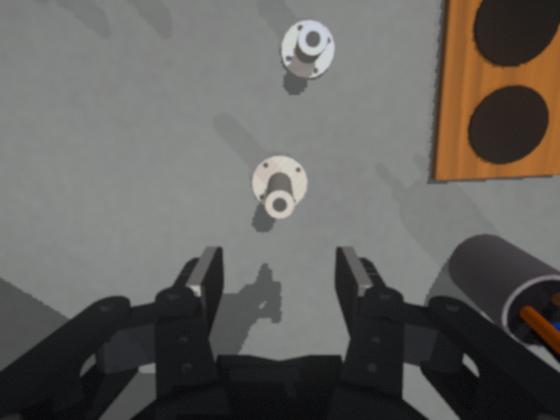

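Wrist view: d's top is at (279,205), b's top at (313,39), the end pad at (508,124) and the pot at lower right (510,280). d is within 4 mm of the estimate, so I'll grasp it.

```bash
python3 - <<'E'
from cell import cams
from h import *
c=cams.capture("wrist"); g=cv2.cvtColor(c["frame"],cv2.COLOR_BGR2GRAY)
m=np.zeros_like(g); m[75:172,462:556]=(g[75:172,462:556]<50)
cn=max(cv2.findContours(m,0,1)[0],key=cv2.contourArea); e=cv2.fitEllipse(cn); print(e, ray(c,[e[0]],.016), ray(c,[[279,205]],.086),ray(c,[[313,39]],.054))
E
python3 -m jog '[[-0.3,0.1,4,0,0,0,0.6],[-0.3,0.1,8,0,0,0,0.6],[-0.3,0.1,11,0,0,0,0.6],[-0.3,0.1,13.5,0,0,0,0.6],[-0.3,0.1,15.5,0,0,0,0.6],[-0.3,0.1,16.5,0,0,0,0.6],[-0.3,0.1,16.5,0,0,0,0.6],[-0.3,0.1,16.5,0,0,0,0],[-0.3,0.1,16.5,0,0,0,0],[-0.3,0.1,16.5,0,0,0,0]]' 40
```

```text
((509.0452880859375, 121.611328125), (68.99592590332031, 84.76052856445312), 49.08305358886719) [[ 0.65339931 -0.17626325  0.016     ]] [[ 0.43422996 -0.23902511  0.086     ]] [[ 0.46098682 -0.11122079  0.054     ]]
time_s: 2.4
ee_pos: [0.435, -0.2378, 0.0381]
ee_rot: [179.9, 0.1, 90.0]
contact_force: [-0.7, -0.4, 3.4]
width: 0.0222
grip_force: 39.2
```

```bash
python3 -m jog '[[0,0,-1,0,0,0,0],[0,0,-3,0,0,0,0],[0,0,-5.5,0,0,0,0],[0,0,-8,0,0,0,0],[1.5,1,-9,0,0,0,0],[4,2.6,-9,0,0,0,0],[7,4.5,-9,0,0,0,0],[10,6.4,-9,0,0,0,0],[13,8.3,-9,0,0,0,0],[16,10.2,-9,0,0,0,0]]' 
python3 -m jog '[[3,1.9,0,0,0,0,0],[6,3.9,0,0,0,0,0],[9,5.8,0,0,0,0,0],[12,7.7,0,0,0,0,0],[14.5,9.5,0,0,0,0,0],[16.3,10.6,0,0,0,0,0],[17.1,11,0,0,0,0,0],[17.1,11,0,0,0,0,0],[17.1,11,0,0,0,0,0],[17.1,11,0,0,0,0,0]]'
python3 - <<'E'
from cell import cams,arm
import cv2
from h import *
s=arm.read_state();print(s["ee_pos"],s["ee_rot"],s["width"],s["grip_force"])
c=cams.capture("scene"); cv2.imwrite("pics/s2.png",cv2.resize(c["frame"][150:350,180:400],None,fx=3,fy=3));
E
```

```text
time_s: 3.4
ee_pos: [0.5368, -0.0752, 0.1271]
ee_rot: [180.0, 0.0, 90.0]
contact_force: [-0.8, -0.3, -2.0]
width: 0.023
grip_force: 39.3
time_s: 4.4
ee_pos: [0.6456, 0.0932, 0.1265]
ee_rot: [-180.0, 0.0, 89.9]
contact_force: [0.1, -0.2, -1.9]
width: 0.0225
grip_force: 39.5
[0.64560151 0.09320444 0.12654415] [-1.79977171e+02  2.76894573e-02  8.99271927e+01] 0.02253073829723037 39.469285011291504
```

View pics/s2.png

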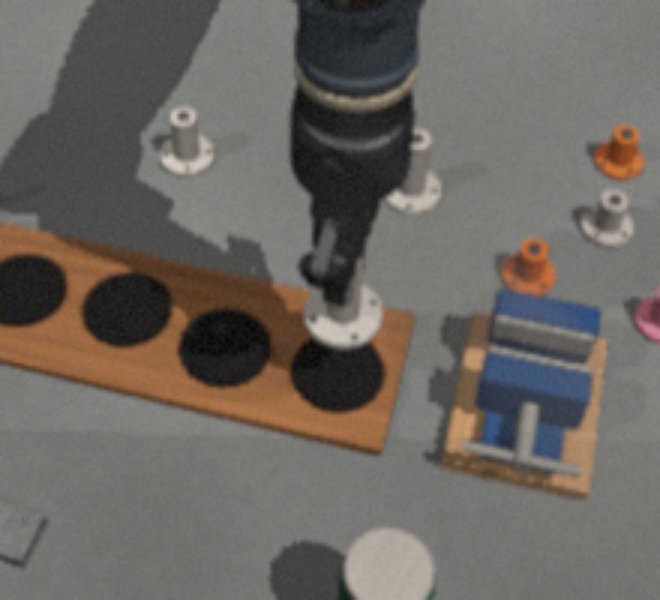

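The crop shows d held upright, flange centre at crop (343,314), just above the pad by the vice at crop (338,372). Lowering it.

```bash
python3 -m jog '[[0,0,1.5,0,0,0,0],[0,0,3,0,0,0,0],[0,0,4.5,0,0,0,0],[0,0,5.7,0,0,0,0],[0,0,6.5,0,0,0,0],[0,0,7,0,0,0,0],[0,0,7.2,0,0,0,0],[0,0,7.3,0,0,0,0],[0,0,7.3,0,0,0,0],[0,0,7.3,0,0,0,0]]'
cat > chk.py <<'E'
import sys
from cell import cams,arm
from h import *
# where is the flange (top z=.022) now? bright region inside the pad's window
T=dict(d=(.6465,.0943),c=(.6532,.003),b=(.6439,-.0854),a=(.6539,-.175))
F=dict(a=.046,b=.05,c=.054,d=.058)
def chk(n,ks):
    c=cams.capture(n); g=cv2.GaussianBlur(cv2.cvtColor(c["frame"],cv2.COLOR_BGR2GRAY),(3,3),0)
    for k in ks:
        u,v=proj(c,[[*T[k],.022]])[0].astype(int); r=g[v-11:v+13,u-17:u+18]
        m=(r>115).astype(np.uint8); N,l,s,ce=cv2.connectedComponentsWithStats(m); i=1+np.argmax(s[1:,4]); ys,xs=np.nonzero(l==i); L,Rr=xs.min(),xs.max()
        uv=[(L+Rr)/2+u-17,(ys[xs<=L+1].mean()+ys[xs>=Rr-1].mean())/2+v-11]
        P=ray(c,[uv],.022)[0]; e=ray(c,[[L,uv[1]],[Rr+1,uv[1]]],.022)
        print(n,k,P.round(4),"err mm",((P[:2]-T[k])*1000).round(1),"width",np.linalg.norm(e[0]-e[1]).round(4),"of",F[k])
    return c
if __name__=="__main__": 
    for n in sys.argv[2].split(","): chk(n,sys.argv[1])
E
python3 chk.py d scene,side
```

```text
time_s: 5.45
ee_pos: [0.6466, 0.0945, 0.0542]
ee_rot: [179.9, -0.0, 90.0]
contact_force: [-1.3, 0.9, 1.1]
width: 0.0222
grip_force: 39.7
scene d [0.6489 0.0998 0.022 ] err mm [2.4 5.5] width 0.0616 of 0.058
side d [0.6575 0.1011 0.022 ] err mm [11.   6.8] width 0.0779 of 0.058
```

Run:
```python
from cell import cams,arm
from h import *
for n in("scene","side"):
    c=cams.capture(n); q=proj(c,[[.6465,.0943,.022],[.6465,.0943,.016]]); print(n,q)
    u,v=q[0].astype(int); globals()[n]=cv2.resize(c["frame"][v-40:v+35,u-48:u+48],None,fx=4,fy=4,interpolation=2); print(u-48,v-40)
cv2.imwrite("pics/s3.png",np.hstack([scene,side]))
print(arm.read_state()["contact_force"],arm.read_state()["ee_pos"])
```

```text
scene [[292.03135009 272.25926507]
 [291.95271717 273.64779769]]
244 232
side [[233.55234141 204.91024515]
 [233.78368347 206.56867043]]
185 164
[-1.97105221  0.48045286  2.98033483] [0.64658308 0.09448631 0.05419307]
```

View pics/s3.png

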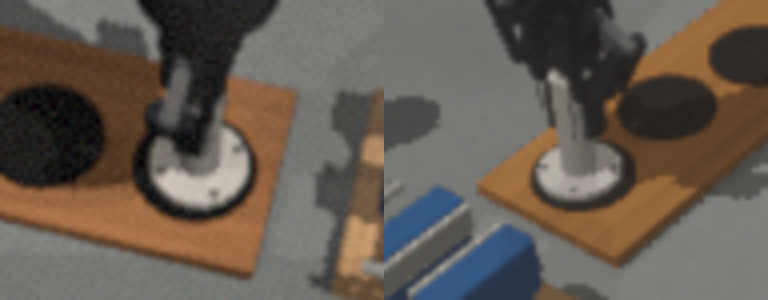

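d's flange lies centred in the pad's black ring in both views: in the scene half the ring centre is about (195,172) and the flange (199,166). Releasing, then going to c.

```bash
python3 -m jog '[[0,0,0.05,0,0,0,0],[0,0,0.05,0,0,0,0.6],[0,0,0.05,0,0,0,0.6],[0,0,0.05,0,0,0,0.6],[0,0,-1,0,0,0,0.6],[0,0,-3,0,0,0,0.6],[0,0,-5.5,0,0,0,0.6],[0,0,-8,0,0,0,0.6],[0,0,-9,0,0,0,0.6],[0,0,-9,0,0,0,0.6]]'
python3 -m jog '[[0,-2,0,0,0,0,0.6],[0,-5,0,0,0,0,0.6],[0.2,-8,0,0,0,0,0.6],[0.4,-11,0,0,0,0,0.6],[0.6,-14,0,0,0,0,0.6],[0.8,-17,0,0,0,0,0.6],[0.8,-19.5,0,0,0,0,0.6],[0.8,-20.8,0,0,0,0,0.6],[0.8,-21,0,0,0,0,0.6],[0.8,-21,0,0,0,0,0.6]]'
python3 - <<'E'
from cell import cams,arm
from h import *
c=cams.capture("wrist"); print(arm.read_state()["ee_pos"], proj(c,[[.4365,.102,.07],[.6465,.0943,.102]])); f=c["frame"]; cv2.imwrite("pics/w2.png",f)
E
python3 chk.py d scene,side
```

```text
time_s: 6.65
ee_pos: [0.6478, 0.0944, 0.1463]
ee_rot: [179.7, -0.0, 90.0]
contact_force: [0.4, 1.0, -0.1]
width: 0.0509
grip_force: 0.0
time_s: 7.65
ee_pos: [0.4357, 0.1023, 0.1423]
ee_rot: [-179.9, 0.0, 90.0]
contact_force: [0.5, -0.0, 0.9]
width: 0.0511
grip_force: 0.0
[0.43628546 0.10230847 0.14259001] [[279.11080622 213.94712321]
 [637.82541885 243.34935406]]
scene d [0.6465 0.0979 0.022 ] err mm [0.  3.6] width 0.0645 of 0.058
side d [0.6425 0.0984 0.022 ] err mm [-4.   4.1] width 0.0574 of 0.058
```

View pics/w2.png

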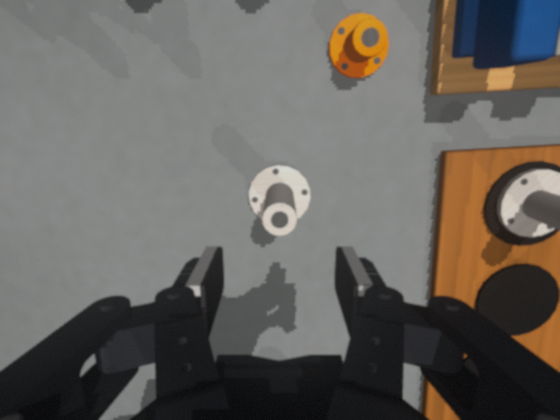

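d stands centred on its pad (flange at (535,203)). c's top is at (279,218), within 3 mm of the prediction. Grasping c.

```bash
python3 -m jog '[[-0.2,0,2,0,0,0,0.6],[-0.2,0,4.5,0,0,0,0.6],[-0.2,0,7,0,0,0,0.6],[-0.2,0,9,0,0,0,0.6],[-0.2,0,10.5,0,0,0,0.6],[-0.2,0,11.5,0,0,0,0.6],[-0.2,0,11.5,0,0,0,0.6],[-0.2,0,11.5,0,0,0,0],[-0.2,0,11.5,0,0,0,0],[-0.2,0,11.5,0,0,0,0]]' 40
python3 -m jog '[[0,0,-1,0,0,0,0],[0,0,-3,0,0,0,0],[0,0,-5.5,0,0,0,0],[0,0,-7.5,0,0,0,0],[-0.5,1,-8.5,0,0,0,0],[-1.5,3,-8.5,0,0,0,0],[-2.9,6,-8.5,0,0,0,0],[-4.4,9,-8.5,0,0,0,0],[-5.6,11.5,-8.5,0,0,0,0],[-5.6,11.5,-8.5,0,0,0,0]]'
```

```text
time_s: 8.8
ee_pos: [0.4373, 0.1004, 0.0295]
ee_rot: [179.9, -0.0, 90.0]
contact_force: [0.2, -0.6, 1.4]
width: 0.023
grip_force: 39.2
time_s: 9.8
ee_pos: [0.5541, 0.0426, 0.1138]
ee_rot: [179.8, 0.0, 89.9]
contact_force: [-0.0, 0.6, -0.9]
width: 0.0223
grip_force: 39.5
```

```bash
python3 -m jog '[[-1.2,3,0,0,0,0,0],[-2.4,6,0,0,0,0,0],[-3.5,8.6,0,0,0,0,0],[-4.1,9.9,0,0,0,0,0],[-4.1,10.15,0,0,0,0,0],[-4.1,10.15,1.5,0,0,0,0],[-4.1,10.15,3,0,0,0,0],[-4.1,10.15,4.5,0,0,0,0],[-4.1,10.15,5.3,0,0,0,0],[-4.1,10.15,5.7,0,0,0,0]]'
python3 -m jog '[[0,0,0.4,0,0,0,0],[0,0,0.8,0,0,0,0],[0,0,1.1,0,0,0,0],[0,0,1.2,0,0,0,0],[0,0,1.2,0,0,0,0],[0,0,1.2,0,0,0,0],[0,0,1.2,0,0,0,0],[0,0,1.2,0,0,0,0],[0,0,1.2,0,0,0,0],[0,0,1.2,0,0,0,0]]'
python3 - <<'E'
from cell import cams,arm
from h import *
for n in("scene","side"):
    c=cams.capture(n); q=proj(c,[[.6532,.003,.022],[.6532,.003,.016]])
    u,v=q[0].astype(int); globals()[n]=cv2.resize(c["frame"][v-40:v+35,u-48:u+48],None,fx=4,fy=4,interpolation=2); print(n,u-48,v-40,(q-[u-48,v-40])*4)
cv2.imwrite("pics/s4.png",np.hstack([scene,side]))
print(arm.read_state()["contact_force"],arm.read_state()["ee_pos"])
E
```

```text
time_s: 10.8
ee_pos: [0.6506, 0.0038, 0.0538]
ee_rot: [-179.8, -0.0, 90.0]
contact_force: [0.1, -0.8, -0.8]
width: 0.0224
grip_force: 39.7
time_s: 11.8
ee_pos: [0.6532, 0.0033, 0.0456]
ee_rot: [179.9, 0.0, 90.0]
contact_force: [-2.0, 0.7, 5.9]
width: 0.0227
grip_force: 39.9
scene 206 224 [[193.17863306 160.79130757]
 [193.61150236 166.4252133 ]]
side 206 148 [[194.20372994 160.05541573]
 [194.78719216 166.60384821]]
[-2.44796213  0.1732283   5.7546479 ] [0.65316047 0.00324551 0.04557901]
```

View pics/s4.png

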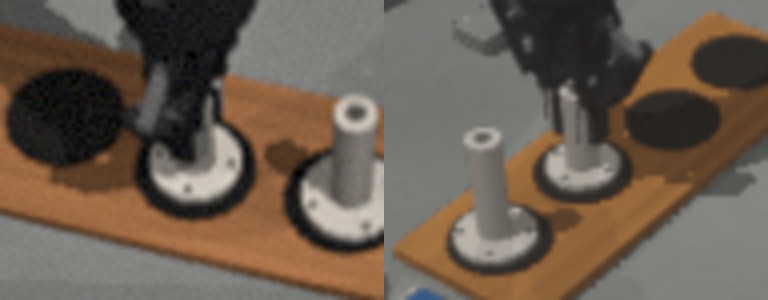

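c sits in contact and centred in its ring (scene half (195,166), side half (581,165)), and d stands upright at (352,190). Releasing, then to b.

```bash
python3 -m jog '[[0,0,0,0,0,0,0.6],[0,0,0,0,0,0,0.6],[0,0,0,0,0,0,0.6],[0,0,-1,0,0,0,0.6],[0,0,-3,0,0,0,0.6],[0,0,-5.5,0,0,0,0.6],[0,0,-8,0,0,0,0.6],[-1,-1.7,-9,0,0,0,0.6],[-2.5,-4.2,-9,0,0,0,0.6],[-4.5,-7,-9,0,0,0,0.6]]'
python3 -m jog '[[-2,-3.5,0,0,0,0,0.6],[-4,-7,0,0,0,0,0.6],[-5.5,-10,0,0,0,0,0.6],[-6.5,-12,0,0,0,0,0.6],[-6.5,-12.2,0,0,0,0,0.6],[-6.5,-12.2,0,0,0,0,0.6],[-6.5,-12.2,0,0,0,0,0.6],[-6.5,-12.2,0,0,0,0,0.6],[-6.5,-12.2,0,0,0,0,0.6],[-6.5,-12.2,0,0,0,0,0.6]]'
python3 - <<'E'
from cell import cams,arm
from h import *
c=cams.capture("wrist"); s=arm.read_state()["ee_pos"]; print(s)
g=cv2.cvtColor(c["frame"],cv2.COLOR_BGR2GRAY); r=g[100:245,225:335]
m=(r>170).astype(np.uint8); N,l,st,ce=cv2.connectedComponentsWithStats(m); i=1+np.argmax(st[1:,4]); print(st[i],ce[i]+[225,100],"pred flange",proj(c,[[.461,-.106,.006],[.461,-.106,.054]]))
cv2.imwrite("pics/w3.png",c["frame"])
E
```

```text
time_s: 12.9
ee_pos: [0.5831, -0.0416, 0.1359]
ee_rot: [179.8, 0.0, 90.1]
contact_force: [0.3, 0.0, 0.8]
width: 0.0511
grip_force: 0.0
time_s: 13.9
ee_pos: [0.461, -0.1063, 0.1341]
ee_rot: [-180.0, -0.0, 90.0]
contact_force: [0.4, 0.0, 0.2]
width: 0.0513
grip_force: 0.0
[ 0.46089577 -0.10637633  0.13414419]
[  25   68   58   62 1813] [279.43629344 196.40871484] pred flange [[278.07468523 192.947426  ]
 [277.92714361 209.69099989]]
```

View pics/w3.png

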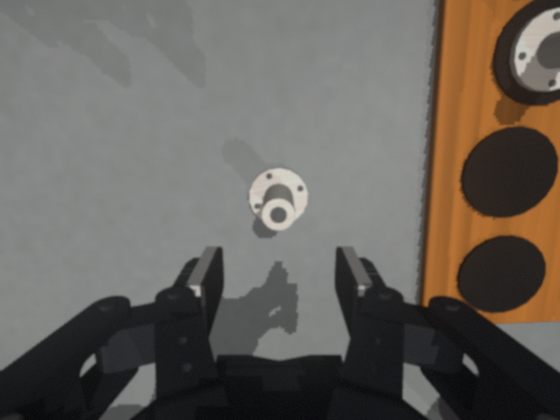

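b's top is at (278,215), about 2 mm toward −y of the tool; c is fine on its pad (upper right).

```bash
python3 -m jog '[[-0.15,0,2,0,0,0,0.6],[-0.15,0,4.5,0,0,0,0.6],[-0.15,0,7,0,0,0,0.6],[-0.15,0,9,0,0,0,0.6],[-0.15,0,10.6,0,0,0,0.6],[-0.15,0,11.6,0,0,0,0.6],[-0.15,0,11.6,0,0,0,0.6],[-0.15,0,11.6,0,0,0,0],[-0.15,0,11.6,0,0,0,0],[-0.15,0,11.6,0,0,0,0]]' 40
python3 -m jog '[[0,0,-1,0,0,0,0],[0,0,-3,0,0,0,0],[0,0,-5.5,0,0,0,0],[0,0,-7.5,0,0,0,0],[0.1,1,-8.5,0,0,0,0],[0.3,3,-8.5,0,0,0,0],[0.7,6,-8.5,0,0,0,0],[1,9,-8.5,0,0,0,0],[1.3,11.5,-8.5,0,0,0,0],[1.3,11.5,-8.5,0,0,0,0]]'
```

```text
time_s: 14.95
ee_pos: [0.4618, -0.1086, 0.0197]
ee_rot: [179.9, 0.1, 90.0]
contact_force: [-0.3, -0.1, 2.6]
width: 0.0225
grip_force: 39.3
time_s: 15.95
ee_pos: [0.5784, -0.0949, 0.1036]
ee_rot: [179.9, 0.0, 90.1]
contact_force: [-0.7, 0.5, -0.7]
width: 0.0222
grip_force: 39.5
```

```bash
python3 -m jog '[[0.4,3,0,0,0,0,0],[0.8,5.5,0,0,0,0,0],[0.95,6.7,0,0,0,0,0],[0.95,6.7,0,0,0,0,0],[0.95,6.7,1.5,0,0,0,0],[0.95,6.7,3,0,0,0,0],[0.95,6.7,4.5,0,0,0,0],[0.95,6.7,5.5,0,0,0,0],[0.95,6.7,6,0,0,0,0],[0.95,6.7,6.3,0,0,0,0]]'
python3 -m jog '[[0,0,0.2,0,0,0,0],[0,0,0.4,0,0,0,0],[0,0,0.6,0,0,0,0],[0,0,0.6,0,0,0,0],[0,0,0.6,0,0,0,0],[0,0,0.6,0,0,0,0],[0,0,0.6,0,0,0,0],[0,0,0.6,0,0,0,0],[0,0,0.6,0,0,0,0],[0,0,0.6,0,0,0,0]]'
python3 - <<'E'
from cell import cams,arm
from h import *
for n in("scene","side"):
    c=cams.capture(n); q=proj(c,[[.6439,-.0854,.022]])
    u,v=q[0].astype(int); globals()[n]=cv2.resize(c["frame"][v-40:v+35,u-48:u+48],None,fx=4,fy=4,interpolation=2)
cv2.imwrite("pics/s5.png",np.hstack([scene,side]))
E
```

```text
time_s: 16.95
ee_pos: [0.6418, -0.0855, 0.0392]
ee_rot: [-179.9, -0.0, 90.0]
contact_force: [-0.2, -0.9, -1.8]
width: 0.0222
grip_force: 39.6
time_s: 17.95
ee_pos: [0.6433, -0.0858, 0.0358]
ee_rot: [179.9, 0.0, 90.0]
contact_force: [-1.5, -0.4, 5.9]
width: 0.0226
grip_force: 40.1
```

View pics/s5.png

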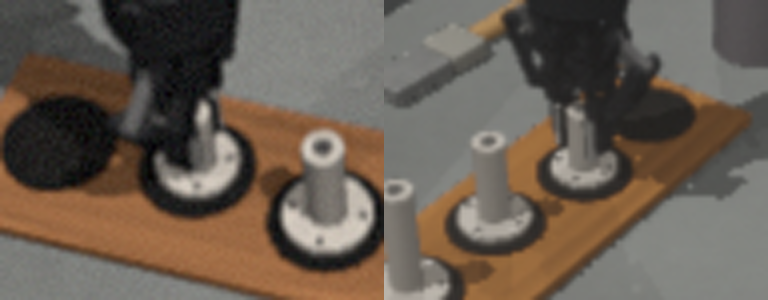

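b sits centred in its ring (scene half (196,165), side half (584,168)), in contact. Releasing, backing off, then over to a.

```bash
python3 -m jog '[[0,0,0,0,0,0,0.6],[0,0,0,0,0,0,0.6],[0,0,0,0,0,0,0.6],[0,0,-1,0,0,0,0.6],[0,0,-3,0,0,0,0.6],[0,0,-6,0,0,0,0.6],[0,0,-9,0,0,0,0.6],[0,-1.5,-10.5,0,0,0,0.6],[0,-4,-10.5,0,0,0,0.6],[0,-8,-10.5,0,0,0,0.6]]'
python3 -m jog '[[0,-4,0,0,0,0,0.6],[1,-8,0,0,0,0,0.6],[4,-11,0,0,0,0,0.6],[8,-13,0,0,0,0,0.6],[12,-14,0,0,0,0,0.6],[16,-14,0,0,0,0,0.6],[20,-14,0,0,0,0,0.6],[24,-14,0,0,0,0,0.6],[28,-14,0,0,0,0,0.6],[32,-14,0,0,0,0,0.6]]'
python3 -m jog '[[3,0,0,0,0,0,0.6],[4.4,0,0,0,0,0,0.6],[4.4,0,0,0,0,0,0.6],[4.4,0,0,0,0,0,0.6],[4.4,0,0,0,0,0,0.6],[4.4,0,0,0,0,0,0.6],[4.4,0,0,0,0,0,0.6],[4.4,0,0,0,0,0,0.6],[4.4,0,0,0,0,0,0.6],[4.4,0,0,0,0,0,0.6]]'
python3 - <<'E'
from cell import cams,arm
from h import *
c=cams.capture("wrist"); s=arm.read_state()["ee_pos"]; print(s,"pred a",proj(c,[[.4243,.2787,.006],[.4243,.2787,.038]]))
cv2.imwrite("pics/w4.png",c["frame"])
c=cams.capture("scene"); print(ray(c,[[388,206],[356,243],[417,238],[401,258]],.006)[:,:2].round(3))
E
python3 chk.py dcb scene,side
```

```text
time_s: 19.05
ee_pos: [0.5641, -0.0861, 0.1412]
ee_rot: [179.7, 0.1, 90.0]
contact_force: [-0.2, -0.5, 1.2]
width: 0.051
grip_force: 0.0
time_s: 20.05
ee_pos: [0.4226, 0.2361, 0.1403]
ee_rot: [179.9, -0.0, 90.0]
contact_force: [0.9, -0.7, -0.4]
width: 0.0513
grip_force: 0.0
time_s: 21.05
ee_pos: [0.4226, 0.2782, 0.1393]
ee_rot: [180.0, 0.0, 90.0]
contact_force: [0.6, 0.3, 0.3]
width: 0.0516
grip_force: 0.0
[0.42261322 0.27829376 0.13931712] pred a [[279.99545018 191.26624784]
 [280.15103406 201.3364131 ]]
[[0.349 0.282]
 [0.503 0.221]
 [0.437 0.37 ]
 [0.514 0.337]]
scene d [0.6468 0.098  0.022 ] err mm [0.3 3.7] width 0.0645 of 0.058
scene c [0.6536 0.0036 0.022 ] err mm [0.4 0.6] width 0.0602 of 0.054
scene b [ 0.6432 -0.0859  0.022 ] err mm [-0.7 -0.5] width 0.0564 of 0.05Traceback (most recent call last):
  File "chk.py", line 17, in <module>
    for n in sys.argv[2].split(","): chk(n,sys.argv[1])
                                     ~~~^^^^^^^^^^^^^^^
  File "chk.py", line 11, in chk
    m=(r>115).astype(np.uint8); N,l,s,ce=cv2.connectedComponentsWithStats(m); i=1+np.argmax(s[1:,4]); ys,xs=np.nonzero(l==i); L,Rr=xs.min(),xs.max()
                                                                                  ~~~~~~~~~^^^^^^^^^
    return _wrapfunc(a, 'argmax', axis=axis, out=out, **kwds)
    return bound(*args, **kwds)
ValueError: attempt to get argmax of an empty sequence
```

View pics/w4.png

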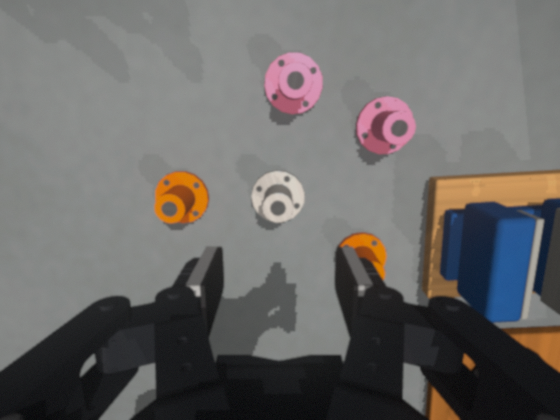

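a is the white casting, top at (278,208). Orange lookalikes are at (172,207) and (365,255), pink at (295,80) and (398,128). The half-open fingers fit between them.

```bash
python3 -m jog '[[-0.2,0,2.5,0,0,0,0.5],[-0.2,0,5,0,0,0,0.5],[-0.2,0,7.5,0,0,0,0.5],[-0.2,0,10,0,0,0,0.5],[-0.2,0,11.7,0,0,0,0.5],[-0.2,0,12.7,0,0,0,0.5],[-0.2,0,12.7,0,0,0,0.5],[-0.2,0,12.7,0,0,0,0],[-0.2,0,12.7,0,0,0,0],[-0.2,0,12.7,0,0,0,0]]' 40
python3 -m jog '[[0,0,-1,0,0,0,0],[0,0,-3,0,0,0,0],[0,0,-5.5,0,0,0,0],[0,0,-8,0,0,0,0],[0,0,-10,0,0,0,0],[-3,0,-11,0,0,0,0],[-6,0,-11,0,0,0,0],[-10,0,-11,0,0,0,0],[-14,0,-11,0,0,0,0],[-18,0,-11,0,0,0,0]]'
```

```text
time_s: 22.25
ee_pos: [0.4236, 0.2769, 0.0136]
ee_rot: [179.9, -0.1, 90.0]
contact_force: [-0.2, 0.1, 2.4]
width: 0.0222
grip_force: 39.6
time_s: 23.25
ee_pos: [0.4228, 0.0951, 0.1236]
ee_rot: [179.9, -0.0, 90.0]
contact_force: [0.4, 0.3, -1.1]
width: 0.0222
grip_force: 39.4
```

```bash
python3 -m jog '[[-4,0,0,0,0,0,0],[-8,0,0,0,0,0,0],[-12,0,0,0,0,0,0],[-16,1,0,0,0,0,0],[-20,3,0,0,0,0,0],[-24,6,0,0,0,0,0],[-26.5,10,0,0,0,0,0],[-27.05,14,0,0,0,0,0],[-27.05,18,0,0,0,0,0],[-27.05,21,0,0,0,0,0]]'
python3 -m jog '[[0,1.5,0,0,0,0,0],[0,2.05,0,0,0,0,0],[0,2.05,1.5,0,0,0,0],[0,2.05,3.5,0,0,0,0],[0,2.05,5.5,0,0,0,0],[0,2.05,7,0,0,0,0],[0,2.05,8,0,0,0,0],[0,2.05,8.6,0,0,0,0],[0,2.05,8.9,0,0,0,0],[0,2.05,8.9,0,0,0,0]]'
python3 -m jog '[[0,0,0.2,0,0,0,0],[0,0,0.3,0,0,0,0],[0,0,0.4,0,0,0,0],[0,0,0.5,0,0,0,0],[0,0,0.5,0,0,0,0],[0,0,0.5,0,0,0,0],[0,0,0.5,0,0,0,0],[0,0,0.5,0,0,0,0],[0,0,0.5,0,0,0,0],[0,0,0.5,0,0,0,0]]'
python3 - <<'E'
from cell import cams,arm
from h import *
for n in("scene","side"):
    c=cams.capture(n); q=proj(c,[[.6539,-.175,.022]])
    u,v=q[0].astype(int); globals()[n]=cv2.resize(c["frame"][v-40:v+35,u-48:u+48],None,fx=4,fy=4,interpolation=2)
cv2.imwrite("pics/s6.png",np.hstack([scene,side]))
E
```

```text
time_s: 24.25
ee_pos: [0.6348, -0.1749, 0.1229]
ee_rot: [179.9, 0.0, 90.0]
contact_force: [-0.5, 0.0, -0.4]
width: 0.0219
grip_force: 39.4
time_s: 25.25
ee_pos: [0.6532, -0.1742, 0.0335]
ee_rot: [180.0, 0.0, 90.0]
contact_force: [0.3, -0.4, -1.2]
width: 0.0218
grip_force: 39.5
time_s: 26.25
ee_pos: [0.6535, -0.1743, 0.0297]
ee_rot: [179.9, 0.0, 90.0]
contact_force: [-1.8, -0.0, 5.3]
width: 0.022
grip_force: 39.9
```

View pics/s6.png

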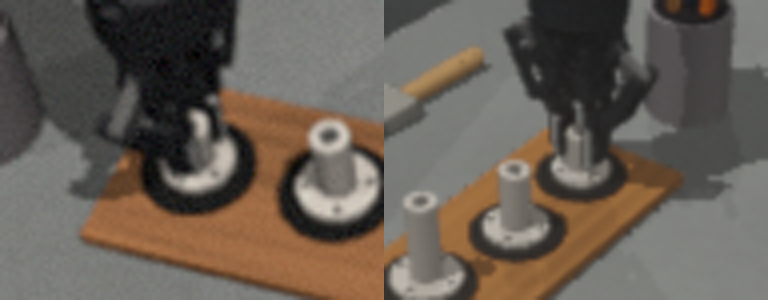

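a sits centred on its pad (scene half (197,165), side half (581,168)), clear of the pot. Releasing and retreating.

```bash
python3 -m jog '[[0,0,0,0,0,0,0.5],[0,0,0,0,0,0,0.6],[0,0,0,0,0,0,0.6],[0,0,-1,0,0,0,0.6],[0,0,-3,0,0,0,0.6],[0,0,-6,0,0,0,0.6],[0,0,-9,0,0,0,0.6],[0,-2,-12,0,0,0,0.6],[0,-6,-12,0,0,0,0.6],[0,-10,-12,0,0,0,0.6]]'
python3 -m jog '[[0,-4,0,0,0,0,0.6],[0,-8,0,0,0,0,0.6],[0,-12,0,0,0,0,0.6],[0,-15,0,0,0,0,0.6],[0,-15,0,0,0,0,0.6],[0,-15,0,0,0,0,0.6],[0,-15,0,0,0,0,0.6],[0,-15,0,0,0,0,0.6],[0,-15,0,0,0,0,0.6],[0,-15,0,0,0,0,0.6]]'
python3 chk.py dcba scene
python3 - <<'E'
from cell import cams
import cv2
c=cams.capture("scene"); cv2.imwrite("pics/f.png",cv2.resize(c["frame"][160:310,90:400],None,fx=2.5,fy=2.5))
E
```

```text
time_s: 27.35
ee_pos: [0.5537, -0.1747, 0.151]
ee_rot: [179.7, 0.1, 90.0]
contact_force: [0.4, -0.6, 0.4]
width: 0.0516
grip_force: 0.0
time_s: 28.35
ee_pos: [0.4036, -0.1741, 0.1482]
ee_rot: [-180.0, -0.0, 90.0]
contact_force: [-0.3, 0.2, 0.1]
width: 0.0511
grip_force: 0.0
scene d [0.6468 0.098  0.022 ] err mm [0.3 3.7] width 0.0645 of 0.058
scene c [0.6536 0.0036 0.022 ] err mm [0.4 0.6] width 0.0602 of 0.054
scene b [ 0.6432 -0.0859  0.022 ] err mm [-0.7 -0.5] width 0.0564 of 0.05
scene a [ 0.654  -0.1742  0.022 ] err mm [0.1 0.8] width 0.0543 of 0.046
```

View pics/f.png

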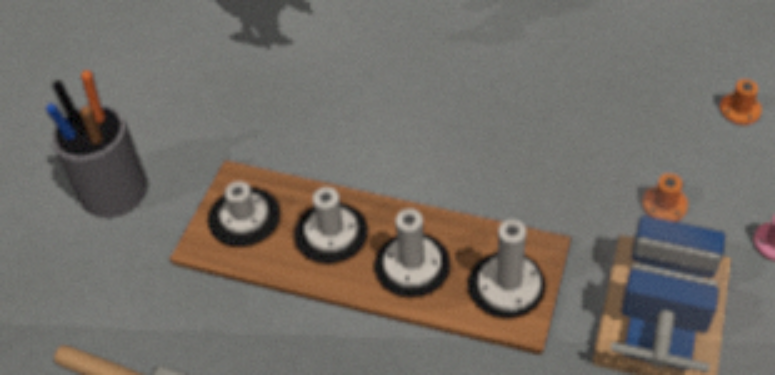

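All four stand upright and centred in order, tallest at (507,283) next to the vice and shortest at (243,213). The pot is undisturbed, so I'm handing in.

```bash
python3 -c "
from cell import order; print(order.hand_in())"
```

```text
the job is handed in; nothing more can be done
None
```

The four castings stand upright on the pads in order of height, tallest next to the blue vice; the scene camera puts each within about 4 mm of its pad's centre, the pot looks unmoved, and I handed the job in at about 28 s (no verdict came back).

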